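# Sheathe the scraper, then open the push-and-turn bottle

### The job

Get the sticker-removal kit ready on the meeting table: first slide the orange scraper blade-first fully home into the slot of the dark blade guard and let go of it. Then open the white bottle in its cradle: push its red safety cap down, keep it pushed while twisting it counterclockwise (seen from above) about a quarter turn, and lift it off. Finish while still gripping the cap, upright and still, about 5 cm above the bottle's mouth; leave the water bottle, mug, phone and banana where they are.

Things in the scene. Friction and masses are not known exactly. Their poses are not given: they have to be found in the camera images.
- scraper: Scraper lying flat on the table, 0.12 kg. Origin at the centre of the handle's underside, x towards the blade, z up. Orange handle 100 long (x from -50 to +50) x 26 wide (y) x 26 high, a good grasp across y near x = 0 to 20. Flat steel blade 50 wide x 3 thick, x from 50 to 92, mid-plane 13 mm above the handle's underside.
- blade_edge (a point): Middle of the blade's front edge: 92 mm ahead of the scraper's origin and 13 mm above its underside; axes as the scraper's.
- guard: Dark blade-guard block fixed to the table, 60 deep (x) x 100 wide (y) x 36 high, its front faces the robot; a yellow stripe on top marks the front edge, over the slot. Origin at the centre of its underside. Slot in the front face (x = -30): 60 wide, 46 deep, from 7 to 19 mm above the table, level with the blade of a scraper lying on the table. Its x axis points the way the blade goes in.
- slot_mouth (a point): Centre of the slot's opening, on the guard's front face, 13 mm above the table; x points into the slot, z up. Fully home, the handle's front (taller than the slot) stands against the face, the blade edge is 42 mm inside, and the handle lies on the table.
- cradle: Grey cradle block 100 x 100 x 30 mm with four corner posts (to 65 mm), fixed to the table, gripping a white bottle of 74 mm diameter with a blue band that cannot turn or lift. Origin at the centre of its underside, z up; the bottle's axis is the z axis. Bottle shoulder ends at z = 126 mm; narrow neck above.
- mouth (a point): Mouth of the bottle: top of its neck, on the axis, 162 mm above the table (inside the cap while it is on).
- cap: Loose red round ribbed safety cap, 46 mm diameter, 34 mm high, 0.03 kg, hollow. Origin at the centre of its underside, z up through its top. Closed, its underside is 140 mm and its top 174 mm above the table. Locked: it cannot turn or lift until pushed down more than 4 mm (hard stop at 8 mm) against a spring of about 4 N at rest and 9 N at the stop.
- cap_top (a point): Centre of the cap's top face. Grasp the cap across its diameter, at any yaw, fingertips 20 to 26 mm below this. Kept down by 5 to 8 mm it turns counterclockwise seen from above; past about 45 degrees the catch is passed and pushing may stop (the spring raises it about 2 mm); it lifts straight off anywhere from 50 to 105 degrees, and a stop blocks it at about 110.
- water_bottle: Bystander: clear water bottle with blue cap, 62 diameter x 180 mm, origin at the centre of its underside.
- mug: Bystander: white mug, 76 diameter x 90 mm, with a handle; origin at the centre of its underside.
- phone: Bystander: black plain phone, 150 x 72 x 9 mm, lying flat; origin at the centre of its underside.
- banana: Bystander: yellow banana, about 190 mm long, 32 mm thick, lying flat.
Mind the look-alikes: they are no part of the job. What is meant by the cap is not grey, and is the smaller of those in its own colour.

How it is judged (in metres and radians):
On the way, in this order (a step that is already met when the one before it is completed fails the run):
1. the scraper's blade is fully home in the guard's slot and the scraper is let go (x of blade_edge in the frame of slot_mouth between 0.034 and 0.05 m and y of blade_edge in the frame of slot_mouth between -0.012 and 0.012 m and z of blade_edge in the frame of slot_mouth between -0.008 and 0.008 m and angle between the x axis of scraper and the x axis of guard, either way round below 0.2 rad and contact force between the fingers and scraper below 0.1 N and linear speed of scraper below 0.02 m/s), for 0.2 s.
2. the cap is pushed down at least 3 mm, not yet turned (z of cap in the frame of cradle below 0.137 m and angle between the x axis of cap and the x axis of cradle, either way round below 0.35 rad), for 0.05 s.
3. the cap is twisted past its catch while still on the neck (angle between the x axis of cap and the x axis of cradle, either way round above 0.65 rad and z of cap in the frame of cradle below 0.15 m), for 0.02 s.
At the end, for the whole second after the job is handed in: Scraper at rest, not touched; blade edge 34 mm or more inside the slot, within 12 mm of its middle and 0.2 rad of straight. Cap gripped, at rest, clear of the bottle: underside 20 to 120 mm above the mouth, within 35 mm of its axis, tilt under 0.35 rad (all of step 1 and z of cap in the frame of cradle between 0.182 and 0.282 m and horizontal distance between cap and mouth below 0.035 m and angle between cap's own z axis and vertical below 0.35 rad and contact force between the fingers and cap above 0.5 N and contact force between cap and cradle below 0.1 N and linear speed of cap below 0.02 m/s); the arm keeps its last pose, push and grip.
It fails at once if a bystander (water bottle, mug, phone or banana) is moved by more than 30 mm or tipped over (distance of any of water_bottle, mug, phone, banana from where it was at the start of the episode above 0.03 m or angle between any of water_bottle, mug's own z axis and vertical above 0.5 rad).
It also fails if it takes over 64 s, if anything falls off the work surface, if the arm or the gripper's body presses on something with over 40 N, if the wrist force passes 120 N, or if a joint passes its speed limit or range.

### The arm

A 6-joint arm with a two-finger parallel gripper is mounted at the origin on the work surface. World frame = base frame: x ahead of the robot, y to its left, z up, the work surface at z = 0. Lengths are in mm, angles in degrees, forces in N, time in s.
With the tool pointing down it reaches from about 350 to 850 mm from the base axis. Payload 8.1 kg.
Tool frame: the origin (TCP) lies on the centre line of the jaws, within the pads' length; the fingertips stand r.tip_extent ahead of it and the grasp point (between the pads) lies 8 mm behind it (r.tip_extent is the distance from the TCP to the fingertips, in mm); z points along the fingers, y is the direction in which the jaws open and shut (so a half turn about z gives the same grasp; the last joint's range is limited). The gripper opens to 85 mm and grips with 20 to 120 N. Pads are 22 mm wide; open, the fingers measure 114 mm over their backs; the gripper's body (76 mm by 85 mm) begins 54 mm behind the grasp point. The pads swing forward as they close: fully open they stand 13 mm farther back than shut.
Start: joints at [62.086, 7.471, 85.268, -0, 87.261, -4.893], TCP at [234.625, 552.229, 242.292] pointing down, gripper open.
Joint ranges: [-169.43, 169.43], [-51.17, 129.36], [1.28, 143.12], [-76.62, 256.62], [0, 156.53], [-152.29, 152.29]. Speed limits (degrees/s): [136.94, 136.94, 159.86, 180, 180, 180].

### API

Orientations are given as [roll, pitch, yaw] about the fixed x, y, z axes, in that order (R = Rz(yaw) Ry(pitch) Rx(roll)).
In Python, from bench import sense, optics, hand_in, spotter, r gives the robot as it stands.
- The arm moves only by the tool apply_moves, never from a script. Its argument "series" is a list of rows, each a list of 3 entries, a list of its own where there are three numbers: the opening, from 0 (shut) to 1 (fully open), then the shift along the world's x, y, z in m, then the turn about the world's z in rad. In form: [[grip, [x, y, z], turn], ...]. A call has 1 to 5 rows; each row is the pose to reach, as a shift and turn from the pose measured when the call began; what a row does not reach only later rows make up. A row lasts 1/8 s, in which the tool goes at most 62.5 mm and 10.7 degrees, less where a joint would pass 70% of its speed; a pose out of reach is approached as far as the arm can. A call with a gripper value outside its range is refused whole. The fingers move at their own pace and stop on an object; "grip_force" is the grip in N (left out, the last holds). Time passes only in rows, so rows that repeat a pose let the fingers close. It gives the time, the measured TCP pose, the force and the opening at its end, in the units of the state.
- sense(): the state, without advancing time (a new reading comes with each control period).
- optics.snapshot(name): name is "scene" or "side" or "wrist"; returns a dict with "color" (480x640x3 uint8, blue, green, red), "intrinsics" (3x3 intrinsics, pixels), "rvec" (rotation vector, rad) and "tvec" (3), from world to camera coordinates, as OpenCV has them. Camera axes: x right, y down, z forward; pixel columns grow to the right and rows downward; lengths in mm; the calibration is good to about 2 mm. The wrist camera is an equidistant fisheye: a pixel r from the principal point sees the ray r / f radians off the axis. A picture is of the moment at which its call begins. There is no depth.
- hand_in(): hands the job in, once; it reports no verdict.
Trained networks look in a picture, given as the dict that the camera call returned (one of the last four; its "shot" number tells which), for a name from the list of things; names that differ only in an ending like _2 or _b are one class to them, and where a whole thing is asked for, a point or a joint stands for the part that bears it (a point fixed in the world has none). Each returns a list of dicts, best first, with "p" (0 to 1); they miss things now and then, are a little off and sometimes report something else, mostly with a low value. They report only what shows in the picture. A call takes as long as a camera call. They do not tell look-alikes from the thing itself.
- spotter.search_frame(picture, query): "xyz" ([x, y, z] in mm, in the coordinates of the camera as it stood for that picture, good to about 4 mm: the middle of the surface that is visible of it).
- spotter.masks_of(picture, query): "mask" (480x640 bool, what is visible of it).
The state is a dict: "time": time; "joint_pos": joint angles; "qd": joint speeds; "joint_efforts": joint torques, N m; "tool_pos": TCP position; "tcp_rot": TCP orientation; "ft_force": force on the tool from outside, world axes, zero at the start; "wrist_torque": the same for the moment, N m; "finger_gap": finger opening in mm.
Only numpy, scipy, OpenCV 4.12 (cv2) and the standard library are available. Lean on these libraries where they do the work, as an engineer would, in place of code of your own. Each camera call takes 0.05 s, during which the arm holds its last target.

## Working session

There is one attempt and no reset: what is moved stays moved. The work goes in short steps, Python scripts to look and compute and a tool call to move; the robot and the scene stay as the last step left them, time stands still between calls to the robot, and variables do not carry over. Pictures are saved under pics/ and viewed, and the job is handed in when it is done.

Besides the shell and the picture viewer there is one more tool, called as name([rows], argument=value, ...), one row to a line, values as JSON. apply_moves: Moves the arm, as the interface text tells. Its arguments: {"type":"object","properties":{"series":{"type":"array"},"grip_force":{"type":"number"}},"required":["series"]}

```bash
ls; mkdir -p pics
cat > h.py <<'E'
import numpy as np, cv2
from bench import sense, optics, hand_in, spotter, r
def cam(p):
    R,_=cv2.Rodrigues(np.array(p["rvec"],float)); t=np.array(p["tvec"],float).ravel(); return R,t,np.array(p["intrinsics"],float)
def c2w(p,x):
    R,t,K=cam(p); return R.T@(np.array(x,float)-t)
def proj(p,X):
    R,t,K=cam(p); v=(R@np.atleast_2d(X).T).T+t; q=(K@v.T).T; return q[:,:2]/q[:,2:]
def onplane(p,uv,z):
    R,t,K=cam(p); uv=np.atleast_2d(np.array(uv,float)); d=(np.linalg.inv(K)@np.c_[uv,np.ones(len(uv))].T).T@R; c=-R.T@t
    s=(z-c[2])/d[:,2]; return c+d*s[:,None]
def wray(p,uv):
    R,t,K=cam(p); u=np.atleast_2d(np.array(uv,float)); q=np.c_[(u[:,0]-K[0,2])/K[0,0],(u[:,1]-K[1,2])/K[1,1]]; th=np.linalg.norm(q,axis=1); s=np.sin(th)/np.maximum(th,1e-9)
    return (np.c_[q*s[:,None],np.cos(th)])@R, -R.T@t
def wplane(p,uv,z):
    d,c=wray(p,uv); return c+d*((z-c[2])/d[:,2])[:,None]
E
python3 - <<'E'
from h import *
print(sense(), r.tip_extent)
for n in ["scene","side","wrist"]:
    p=optics.snapshot(n); cv2.imwrite(f"pics/{n}0.png",p["color"])
    R,t,K=cam(p); print(n,-R.T@t,K[0,0],K[1,1],K[0,2],K[1,2])
    for q in ["scraper","guard","cradle","cap","water_bottle","mug","phone","banana"]:
        print(q,[(round(d["p"],2),c2w(p,d["xyz"]).round(0).tolist()) for d in spotter.search_frame(p,q)])
E
```

```text
pics
{'time': 0.0, 'joint_pos': array([ 6.20865038e+01,  7.51452095e+00,  8.53297144e+01,  1.66715456e-04,
        8.72610709e+01, -4.89390258e+00]), 'qd': array([-0.13664181, -0.00999297,  0.06392287,  0.09275347,  0.07831518,
        0.03418078]), 'joint_efforts': array([ 1.04543757e-03, -5.69375432e+01, -5.00574911e+01, -1.07740232e-04,
        1.40252011e-02,  4.24634050e-05]), 'tool_pos': array([234.36600817, 551.76000902, 241.24635934]), 'tcp_rot': array([-1.79895092e+02, -9.14966580e-03,  1.56980390e+02]), 'ft_force': array([-0.20468303,  0.7588656 ,  0.89738931]), 'wrist_torque': array([-0.03104865,  0.0151028 ,  0.02103141]), 'finger_gap': 85.25136594720087} 11.0
scene [1094.2968958  -731.70970614 1066.78262198] 503.84547844372844 503.84547844372844 320.09052235902027 243.3141803251883
scraper [(0.64, [528.0, -2.0, 16.0])]
guard [(0.92, [625.0, 192.0, 38.0])]
cradle [(0.77, [615.0, -260.0, 55.0])]
cap [(0.78, [547.0, -118.0, 45.0]), (0.77, [596.0, -248.0, 173.0]), (0.74, [723.0, -274.0, 36.0])]
water_bottle [(0.82, [762.0, -118.0, 105.0])]
mug [(0.69, [757.0, 67.0, 57.0])]
p
[... 176 characters left out ...]
004954128452 315.3961677223869 230.3511578966962
scraper [(0.67, [423.0, -393.0, 9.0]), (0.56, [516.0, -8.0, 15.0])]
guard [(0.88, [608.0, 201.0, 32.0])]
cradle [(0.69, [564.0, -260.0, 60.0])]
cap [(0.81, [520.0, -118.0, 46.0]), (0.79, [705.0, -273.0, 29.0]), (0.56, [578.0, -244.0, 166.0])]
water_bottle [(0.66, [730.0, -100.0, 95.0])]
mug [(0.61, [732.0, 73.0, 53.0]), (0.37, [515.0, -2.0, 16.0])]
phone [(0.73, [423.0, -394.0, 8.0])]
banana []
wrist [164.4720576  583.22443554 373.16361079] 371.64829954431775 371.64829954431775 314.317311760297 238.0325536894246
scraper [(0.44, [539.0, 23.0, 20.0])]
guard []
cradle []
cap []
water_bottle []
mug []
phone []
banana [(0.64, [394.0, 406.0, 25.0])]
```

View pics/scene0.png

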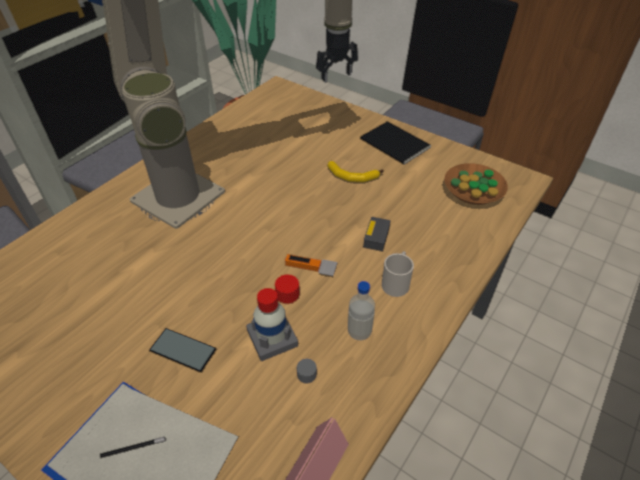

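View pics/side0.png

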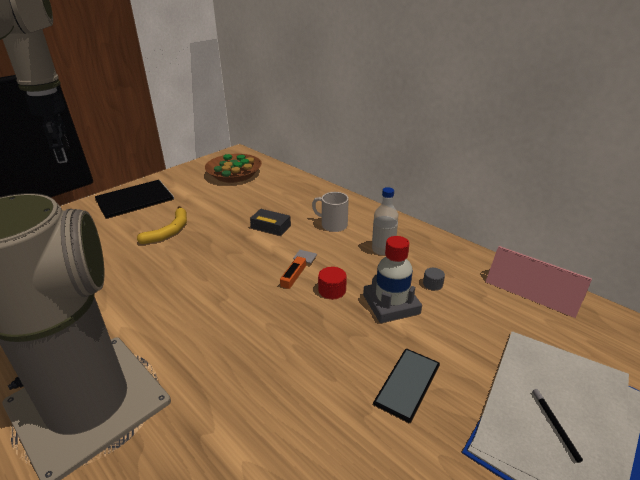

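View pics/wrist0.png

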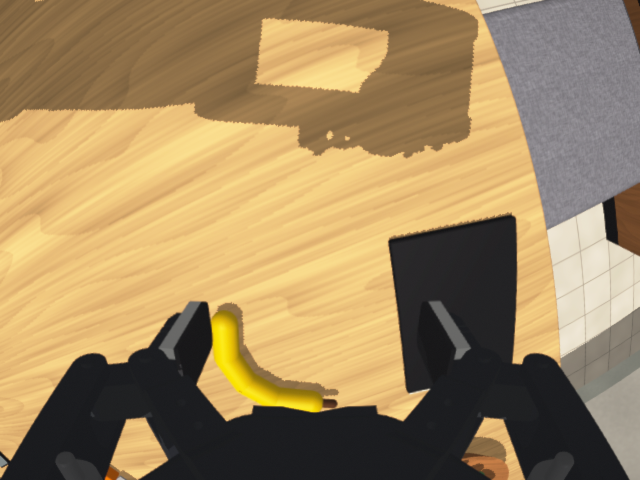

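Scene picture: orange scraper at (303,263) with its blade to the right at (328,268). The dark guard with its yellow stripe is at (376,233). The black plate by the banana is not involved.
Cap candidates in the scene picture are the red one on the white bottle (267,299), a larger red one on the table (287,288), and a grey one (307,371). The red one on the bottle fits: it is not grey, it is the smaller red one, and it sits on the neck. I'll confirm with enlarged crops.

Run:
```python
from h import *
a=cv2.imread("pics/scene0.png"); b=cv2.imread("pics/side0.png")
cv2.imwrite("pics/c1.png",cv2.resize(a[210:360,230:430],None,fx=4,fy=4,interpolation=cv2.INTER_CUBIC))
cv2.imwrite("pics/c2.png",cv2.resize(b[180:330,240:440],None,fx=4,fy=4,interpolation=cv2.INTER_CUBIC))
```

```text
(no output)
```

View pics/c1.png

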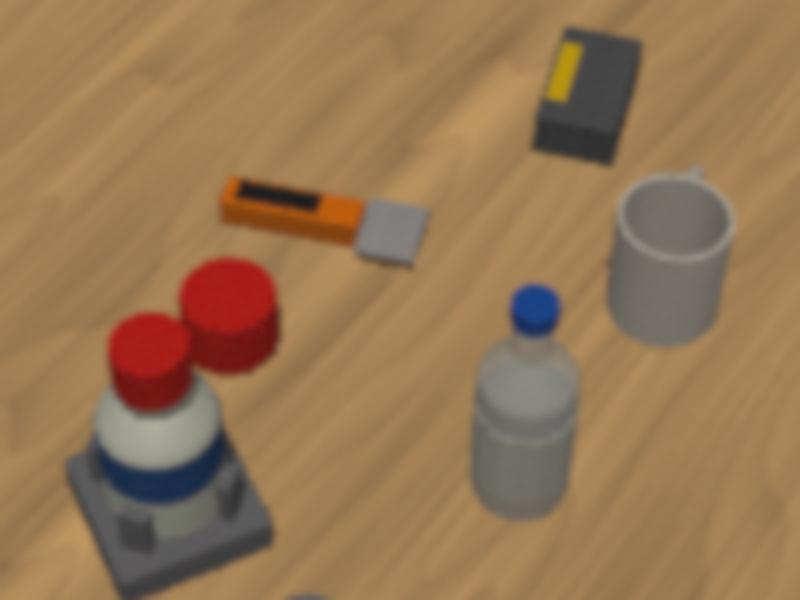

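View pics/c2.png

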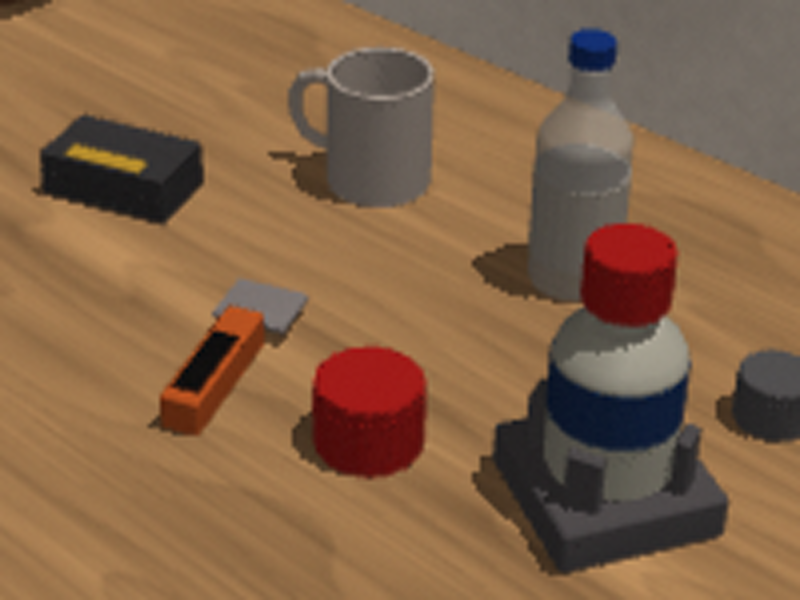

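The crop confirms that the red cap on the bottle is the smaller of the two red ones and is the one meant. Next I'll fit models to masks from both cameras.

```bash
cat >> h.py <<'E'
from scipy.optimize import minimize
def box(x0,x1,y0,y1,z0,z1): return np.array([[x,y,z] for x in(x0,x1) for y in(y0,y1) for z in(z0,z1)],float)
def cyl(rad,z0,z1,n=40):
    a=np.linspace(0,2*np.pi,n); return np.array([[rad*np.cos(t),rad*np.sin(t),z] for t in a for z in(z0,z1)])
MOD={"scraper":[box(-50,50,-13,13,0,26),box(50,92,-25,25,11.5,14.5)],"guard":[box(-30,30,-50,50,0,36)],"cap":[cyl(23,140,174)],"cradle":[box(-50,50,-50,50,0,30),cyl(37,30,126)]}
S=4
def render(p,parts,q,z=0,pf=proj):
    c,s=np.cos(q[2]),np.sin(q[2]); T=np.array([[c,-s,0],[s,c,0],[0,0,1]])
    im=np.zeros((480*S,640*S),np.uint8)
    for P in parts:
        uv=pf(p,P@T.T+[q[0],q[1],z]); h=cv2.convexHull(((uv+.5)*S).astype(np.float32)); cv2.fillConvexPoly(im,np.round(h).astype(np.int32),255)
    return cv2.resize(im,(640,480),interpolation=cv2.INTER_AREA)/255.
def fit(views,parts,q0,z=0,pf=proj,yaw=True):
    def cost(v):
        q=[v[0],v[1],v[2]*.02 if yaw else 0]; c=0
        for p,m in views:
            a=render(p,parts,q,z,pf); c+=1-(np.minimum(a,m).sum()/np.maximum(a,m).sum())
        return c/len(views)
    best=None
    for dy in ([-.25,0,.25] if yaw else [0]):
        v0=np.array([q0[0],q0[1],(q0[2]+dy)/.02])
        o=minimize(cost,v0,method="Nelder-Mead",options=dict(initial_simplex=np.array([v0,v0+[15,0,0],v0+[0,15,0],v0+[0,0,8]]),xatol=.1,fatol=1e-4,maxiter=200))
        if best is None or o.fun<best.fun: best=o
    v=best.x; return [v[0],v[1],v[2]*.02],best.fun
def getmask(p,q,uv):
    L=spotter.masks_of(p,q); b=None
    for d in L:
        m=d["mask"]; ys,xs=np.nonzero(m)
        if len(xs) and np.hypot(xs.mean()-uv[0],ys.mean()-uv[1])<25: b=m; break
    return None if b is None else b.astype(float)
E
python3 - <<'E'
from h import *
a=optics.snapshot("scene"); b=optics.snapshot("side")
cen={"scraper":((310,264),(297,270)),"guard":((376,233),(270,221)),"cap":((267,299),(397,249))}
g={"scraper":[520,-5,0],"guard":[615,195,0],"cap":[600,-250,0]}
ov=[a["color"].copy(),b["color"].copy()]
for n in cen:
    ms=[getmask(p,n,c) for p,c in zip((a,b),cen[n])]
    vs=[(p,m) for p,m in zip((a,b),ms) if m is not None]
    print(n,len(vs))
    for V in [vs]+[[v] for v in vs]:
        q,f=fit(V,MOD[n],g[n],yaw=n!="cap"); print(" ",np.round(q[:2],1),round(np.degrees(q[2]),1),round(f,3))
        if V is vs:
            for o,p in zip(ov,(a,b)):
                cs,_=cv2.findContours((render(p,MOD[n],q)>.5).astype(np.uint8),0,1); cv2.drawContours(o,cs,-1,(0,255,0),1)
cv2.imwrite("pics/f1.png",np.hstack([cv2.resize(ov[0][210:360,230:430],(400,300)),cv2.resize(ov[1][180:330,240:440],(400,300))]))
E
```

```text
scraper 2
  [506.3  -3. ] 22.4 0.067
  [506.5  -3.6] 21.6 0.06
  [507.   -2.2] 22.3 0.067
guard 2
  [615.8 209.7] 20.5 0.058
  [616.5 209.4] 19.5 0.058
  [614.6 209.9] 19.0 0.049
cap 2
  [ 585.6 -241.4] 6.5 0.524
  [ 612.1 -191.9] -17.0 0.278
  [ 585.8 -241.3] 1.9 0.047
```

View pics/f1.png

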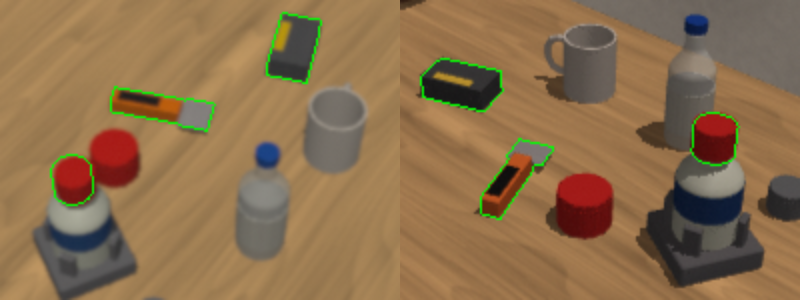

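Fits: scraper at (506,-3) yaw about 22°, guard at (616,210) yaw about 20°, cap axis about (586,-241). For the cap, the scene mask picked the big one, so I used the side view only. Moving over the scraper.

apply_moves([
  [1, [0.025, -0.05, 0], 0.157],
  [1, [0.05, -0.1, 0], 0.314],
  [1, [0.075, -0.15, 0], 0.471],
  [1, [0.1, -0.2, 0], 0.628],
  [1, [0.125, -0.25, 0], 0.785],
], grip_force=40)

```text
time: 2.38
tool_pos: [360.2, 300.7, 242.5]
tcp_rot: [180.0, 0.0, -157.7]
ft_force: [1.2, -0.0, -0.4]
finger_gap: 85.6
```

apply_moves([
  [1, [0.025, -0.05, 0], 0],
  [1, [0.05, -0.1, 0], 0],
  [1, [0.075, -0.15, 0], 0],
  [1, [0.1, -0.2, 0], 0],
  [1, [0.125, -0.25, 0], 0],
])

```text
time: 3.0
tool_pos: [485.9, 48.9, 242.9]
tcp_rot: [-180.0, 0.1, -157.7]
ft_force: [1.5, 0.8, 0.0]
finger_gap: 85.3
```

apply_moves([
  [1, [0.013, -0.025, -0.03], 0],
  [1, [0.025, -0.05, -0.06], 0],
  [1, [0.025, -0.05, -0.09], 0],
  [1, [0.025, -0.05, -0.09], 0],
])

```text
time: 3.5
tool_pos: [508.8, -1.2, 150.2]
tcp_rot: [179.9, -0.2, -157.8]
ft_force: [-0.3, -0.3, -0.0]
finger_gap: 85.4
```

```bash
cat >> h.py <<'E'
def wproj(p,X):
    R,t,K=cam(p); v=(R@np.atleast_2d(X).T).T+t; rr=np.hypot(v[:,0],v[:,1]); th=np.arctan2(rr,v[:,2]); k=th/np.maximum(rr,1e-9)
    return np.c_[K[0,0]*k*v[:,0]+K[0,2],K[1,1]*k*v[:,1]+K[1,2]]
E
python3 - <<'E'
from h import *
s=sense(); print(s["tool_pos"],s["tcp_rot"])
p=optics.snapshot("wrist"); o=p["color"].copy()
for n,q in (("scraper",[506.3,-3,np.radians(22)]),("guard",[615.8,209.7,np.radians(20)])):
    cs,_=cv2.findContours((render(p,MOD[n],q,0,wproj)>.5).astype(np.uint8),0,1); cv2.drawContours(o,cs,-1,(0,255,0),1)
cv2.imwrite("pics/w1.png",o)
L=spotter.masks_of(p,"scraper")
for d in L: ys,xs=np.nonzero(d["mask"]); print(d["p"],xs.mean(),ys.mean(),len(xs))
m=L[0]["mask"].astype(float)
for P in ([MOD["scraper"]]):
    q,f=fit([(p,m)],P,[506,-3,.38],0,wproj); print(np.round(q[:2],1),np.degrees(q[2]),f)
E
```

```text
[508.76624898  -1.2353739  150.19239953] [ 179.85400269   -0.18240083 -157.78107672]
0.75 313.2771377368152 255.436763952893 7812
[506.6  -1. ] 21.684348013283415 0.03946369959274587
```

View pics/w1.png

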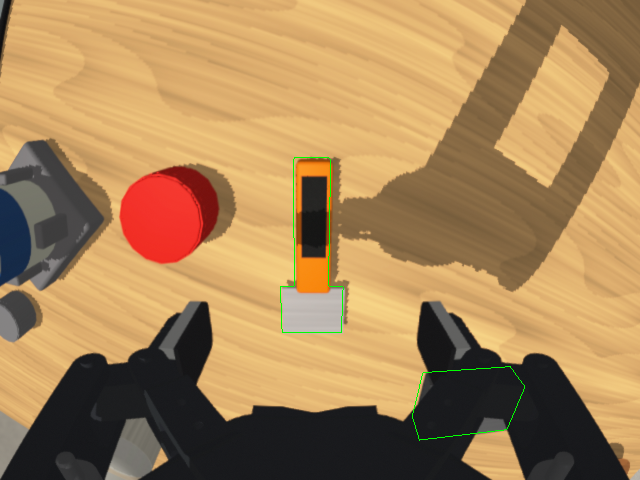

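Wrist view: scraper centred at (313,240) with the blade towards the gripper. It fits at (506.6,-1), yaw 21.7°. Descending to grasp at local x of about 10.

apply_moves([
  [1, [0.007, 0.004, -0.045], 0],
  [1, [0.007, 0.004, -0.09], 0],
  [1, [0.007, 0.004, -0.125], 0],
  [1, [0.007, 0.004, -0.135], 0],
  [1, [0.007, 0.004, -0.135], 0],
])

```text
time: 4.22
tool_pos: [518.9, 3.3, 19.9]
tcp_rot: [-180.0, 0.2, -157.7]
ft_force: [0.0, -0.7, 0.8]
finger_gap: 85.2
```

apply_moves([
  [0, [0, 0, 0], 0],
  [0, [0, 0, 0], 0],
  [0, [0, 0, 0], 0],
  [0, [0, 0, 0], 0],
  [0, [0, 0, 0], 0],
], grip_force=40)

```text
time: 4.85
tool_pos: [519.6, 3.2, 20.9]
tcp_rot: [-179.9, 0.3, -157.7]
ft_force: [-1.2, 0.1, 6.2]
finger_gap: 25.4
```

Run:
```python
from h import *
for i in range(3):
    s=sense(); print(s["time"],s["tool_pos"].round(2),s["tcp_rot"].round(2),s["ft_force"].round(2),s["joint_pos"].round(2)); p=optics.snapshot("wrist")
cv2.imwrite("pics/w2.png",p["color"])
```

```text
4.85 [519.62   3.18  20.87] [-179.92    0.25 -157.7 ] [-1.19  0.12  6.2 ] [-5.3400e+00  8.1200e+00  1.0921e+02  5.0000e-02  6.2400e+01 -1.1766e+02]
4.9 [519.6    3.16  20.85] [-179.92    0.25 -157.7 ] [-0.61 -0.5   6.66] [-5.3400e+00  8.1200e+00  1.0921e+02  5.0000e-02  6.2410e+01 -1.1766e+02]
4.95 [519.63   3.17  20.87] [-179.92    0.25 -157.7 ] [-0.39  0.2   5.86] [-5.3300e+00  8.1200e+00  1.0921e+02  5.0000e-02  6.2410e+01 -1.1766e+02]
```

View pics/w2.png

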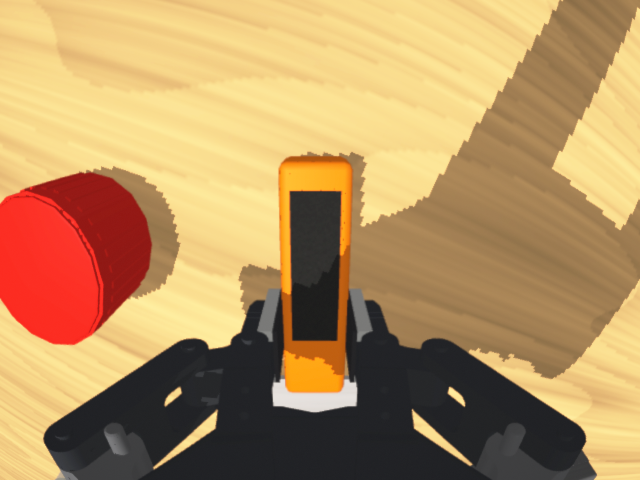

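Wrist view: the handle is held between the pads at (315,300), well aligned. Lifting and carrying to the front of the guard.

apply_moves([
  [0, [0, 0, 0.01], 0],
  [0, [0, 0, 0.03], 0],
  [0, [-0.008, 0.04, 0.03], -0.007],
  [0, [-0.016, 0.08, 0.03], -0.014],
  [0, [-0.022, 0.11, 0.03], -0.02],
])

```text
time: 5.62
tool_pos: [497.1, 114.5, 51.3]
tcp_rot: [-179.9, 0.3, -158.8]
ft_force: [0.8, -0.1, -1.6]
finger_gap: 24.8
```

apply_moves([
  [0, [-0.005, 0.025, 0], -0.01],
  [0, [-0.01, 0.049, 0], -0.01],
  [0, [-0.01, 0.049, 0], -0.01],
])

```text
time: 6.0
tool_pos: [486.7, 164.8, 51.6]
tcp_rot: [-179.9, 0.3, -159.3]
ft_force: [0.2, 0.7, -1.2]
finger_gap: 25.1
```

Run:
```python
from h import *
s=sense(); print(s["tool_pos"],s["tcp_rot"],s["ft_force"])
for n,cen,cr in (("scene",(376,233),(210,300,300,420)),("side",(270,221),(180,290,200,347))):
    p=optics.snapshot(n); cv2.imwrite(f"pics/{n}2.png",cv2.resize(p["color"][cr[0]:cr[1],cr[2]:cr[3]],None,fx=5,fy=5,interpolation=cv2.INTER_CUBIC))
    for d in spotter.masks_of(p,"scraper")[:2]: 
        ys,xs=np.nonzero(d["mask"]); print(n,d["p"],xs.mean(),ys.mean(),len(xs))
p=optics.snapshot("wrist");cv2.imwrite("pics/w3.png",p["color"])
```

```text
[486.70596068 164.7675601   51.64162083] [-179.94037743    0.25544532 -159.28352047] [ 0.21874621  0.7082981  -1.21336605]
scene 0.77 335.2597701149425 219.2551724137931 435
```

View pics/scene2.png

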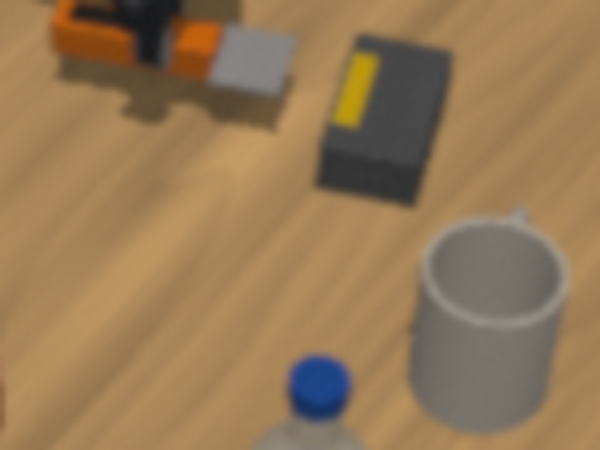

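View pics/side2.png

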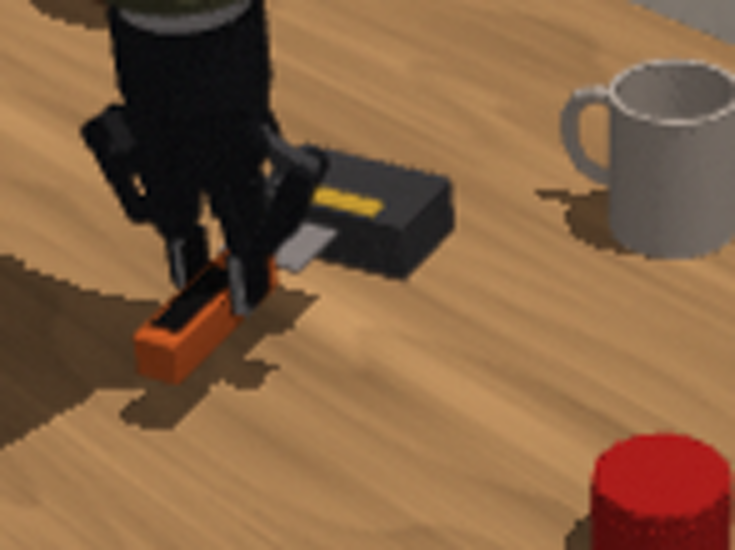

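View pics/w3.png

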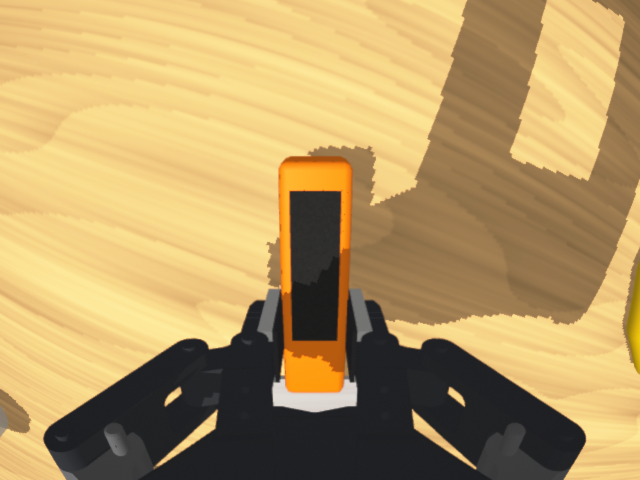

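Run:
```python
from h import *
p=optics.snapshot("scene")
g=lambda x,y:(300+(x+.5)/5-.5,210+(y+.5)/5-.5)
P=onplane(p,[g(280,95),g(297,36),g(209,83),g(226,25)],44.5); print("blade FR FL BR BL",P.round(1))
e=(P[0]+P[1])/2; u=(P[0]+P[1]-P[2]-P[3])/2; print("edge",e.round(1),"axis",np.degrees(np.arctan2(u[1],u[0])), "perp",np.degrees(np.arctan2(*(P[1]-P[0])[1::-1]))-90)
G=onplane(p,[g(361,38),g(452,54),g(424,163),g(323,147)],36); print("guard top FL BL BR FR",G.round(1), G.mean(0).round(1))
d=G[0]-G[3]; print("yaw",np.degrees(np.arctan2(d[1],d[0]))-90, np.linalg.norm(d))
d=G[1]-G[2]; print("yaw",np.degrees(np.arctan2(d[1],d[0]))-90, np.linalg.norm(d))
s=sense(); t=np.radians(s["tcp_rot"][2]+180); print("pred edge",s["tool_pos"][:2]+(92-13.7)*np.array([np.cos(t),np.sin(t)]))
o=p["color"].copy()
for q in([615.8,209.7,np.radians(20)],):
    cs,_=cv2.findContours((render(p,MOD["guard"],q)>.5).astype(np.uint8),0,1); cv2.drawContours(o,cs,-1,(0,255,0),1)
qs=[s["tool_pos"][0]-13.7*np.cos(t),s["tool_pos"][1]-13.7*np.sin(t),t]
cs,_=cv2.findContours((render(p,MOD["scraper"],qs,30.8)>.5).astype(np.uint8),0,1); cv2.drawContours(o,cs,-1,(0,0,255),1)
cv2.imwrite("pics/o3.png",cv2.resize(o[200:260,300:410],None,fx=7,fy=7,interpolation=cv2.INTER_NEAREST))
```

```text
blade FR FL BR BL [[569.3 166.7  44.5]
 [550.5 214.2  44.5]
 [530.4 151.1  44.5]
 [511.1 197.8  44.5]]
edge [559.9 190.5  44.5] axis 22.27652338065753 perp 21.64544179942024
guard top FL BL BR FR [[577.9 242.8  36. ]
 [628.9 262.3  36. ]
 [661.3 175.6  36. ]
 [607.9 153.   36. ]] [619.  208.4  36. ]
yaw 18.49544340682118 94.67994765760099
yaw 20.4511954307485 92.57499662625038
pred edge [560.65097911 190.15795904]
```

View pics/o3.png

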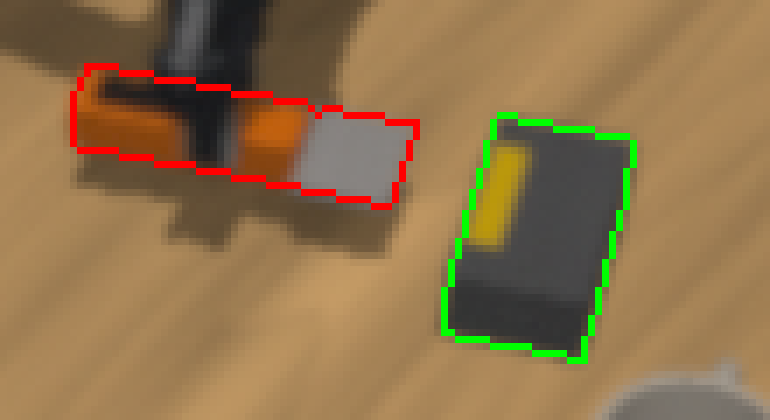

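Blade and guard overlays both agree with the picture: blade edge at (559,190) versus 560.7 predicted, lateral error about 0.5 mm. Lowering, then sliding in.

apply_moves([
  [0, [0, 0, -0.015], -0.01],
  [0, [0, 0, -0.029], -0.01],
  [0, [0, 0, -0.029], -0.01],
  [0, [0, 0, -0.029], -0.01],
])

```text
time: 6.8
tool_pos: [486.6, 162.5, 21.3]
tcp_rot: [-179.9, 0.2, -160.0]
ft_force: [0.6, -0.2, -0.2]
finger_gap: 25.1
```

apply_moves([
  [0, [0.009, 0.003, 0], 0],
  [0, [0.018, 0.0065, 0], 0],
  [0, [0.027, 0.01, 0], 0],
  [0, [0.036, 0.013, 0], 0],
  [0, [0.036, 0.013, 0], 0],
])

```text
time: 7.42
tool_pos: [523.5, 175.8, 21.5]
tcp_rot: [-179.9, 0.2, -160.0]
ft_force: [0.4, -0.2, -1.2]
finger_gap: 25.2
```

apply_moves([
  [0, [0.009, 0.003, 0], 0],
  [0, [0.018, 0.0065, 0], 0],
  [0, [0.025, 0.009, 0], 0],
  [0, [0.027, 0.01, 0], 0],
  [0, [0.027, 0.01, 0], 0],
])

```text
time: 8.05
tool_pos: [550.5, 185.8, 21.3]
tcp_rot: [-179.9, 0.2, -160.0]
ft_force: [-0.2, 1.0, -1.5]
finger_gap: 24.8
```

apply_moves([
  [0, [0.001, 0.0005, 0], 0],
  [0, [0.002, 0.001, 0], 0],
  [0, [0.003, 0.001, 0], 0],
  [0, [0.003, 0.001, 0], 0],
])

```text
time: 8.55
tool_pos: [553.6, 186.8, 21.4]
tcp_rot: [-179.9, 0.2, -160.0]
ft_force: [-0.3, 0.6, -1.2]
finger_gap: 24.8
```

apply_moves([
  [0, [0.001, 0.0005, 0], 0],
  [0, [0.002, 0.001, 0], 0],
  [0, [0.002, 0.001, 0], 0],
])

```text
time: 8.93
tool_pos: [554.9, 187.5, 21.1]
tcp_rot: [-179.9, 0.1, -160.0]
ft_force: [-4.2, -2.1, 1.9]
finger_gap: 25.2
```

Run:
```python
from h import *
s=sense();print(s["tool_pos"],s["ft_force"])
p=optics.snapshot("scene"); o=p["color"].copy()
cv2.imwrite("pics/s4.png",cv2.resize(o[200:260,310:420],None,fx=7,fy=7,interpolation=cv2.INTER_CUBIC))
p=optics.snapshot("side"); o=p["color"].copy()
cv2.imwrite("pics/s5.png",cv2.resize(o[190:260,210:320],None,fx=7,fy=7,interpolation=cv2.INTER_CUBIC))
```

```text
[554.897484   187.50455972  21.127386  ] [-4.17829923 -2.11431774  1.88429681]
```

View pics/s4.png

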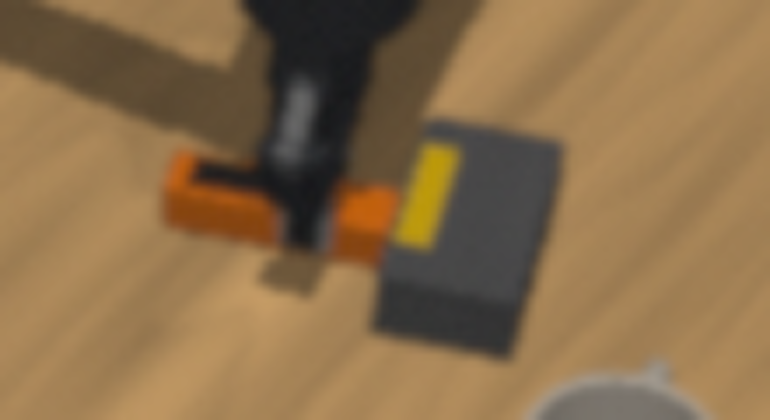

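View pics/s5.png

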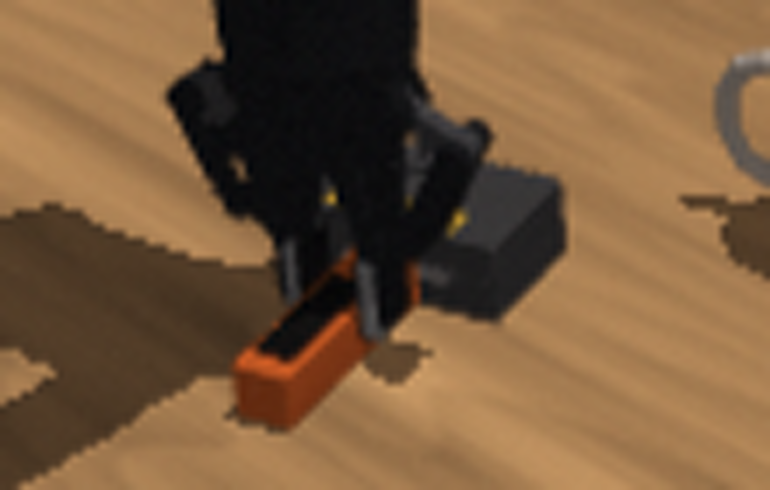

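The handle stands against the guard face and push-back is about 5 N along the slot, so the blade is home. Releasing and rising.

apply_moves([
  [0.3, [0, 0, 0], 0],
  [0.7, [0, 0, 0], 0],
  [1, [0, 0, 0], 0],
  [1, [0, 0, 0], 0],
  [1, [0, 0, 0], 0],
])

```text
time: 9.65
tool_pos: [555.0, 187.6, 21.2]
tcp_rot: [-179.9, 0.1, -160.0]
ft_force: [-0.5, 0.6, -0.2]
finger_gap: 85.4
```

apply_moves([
  [1, [0, 0, 0.02], 0],
  [1, [0, 0, 0.06], 0],
  [1, [0, 0, 0.12], 0],
  [1, [0, 0, 0.18], 0],
  [1, [0, 0, 0.24], 0],
])

```text
time: 10.28
tool_pos: [554.8, 187.5, 265.1]
tcp_rot: [-179.9, 0.2, -160.0]
ft_force: [1.2, 1.2, 0.8]
finger_gap: 85.3
```

Run:
```python
from h import *
s=sense();print(s["tool_pos"],s["ft_force"],s["joint_pos"])
a=optics.snapshot("scene"); o=a["color"].copy()
b=optics.snapshot("side"); o2=b["color"].copy()
vs=[]
for p,c in ((a,(352,229)),(b,(260,240))):
    for d in spotter.masks_of(p,"scraper"):
        ys,xs=np.nonzero(d["mask"]); print(d["p"],xs.mean(),ys.mean(),len(xs))
        if np.hypot(xs.mean()-c[0],ys.mean()-c[1])<25: vs.append((p,d["mask"].astype(float))); break
# visible part: handle only
print(len(vs)); q,f=fit(vs,MOD["scraper"][:1],[540,182,.35]); print(q[:2],np.degrees(q[2]),f)
c,s_=np.cos(np.radians(20)),np.sin(np.radians(20)); d=np.array(q[:2])-[615.8,209.7]; print("local",d@[c,s_],d@[-s_,c])
cv2.imwrite("pics/s6.png",np.hstack([cv2.resize(o[200:260,320:400],(400,300)),cv2.resize(o2[190:260,210:303],(400,300))]))
# cap by red colour
for p,bx in((a,(250,280,285,325)),(b,(380,412,232,265))):
    im=p["color"].astype(int); m=((im[...,2]>90)&(im[...,1]<60)&(im[...,0]<60)).astype(float); k=np.zeros_like(m); k[bx[2]:bx[3],bx[0]:bx[1]]=1
    p["m"]=m
    if p is a:
        n,l,st,ce=cv2.connectedComponentsWithStats(m.astype(np.uint8)); print(st[1:].tolist())
```

```text
[554.83357971 187.53717459 265.1162908 ] [1.19894367 1.17849369 0.81817891] [ 1.36977471e+01  4.55334259e+00  8.60186756e+01 -6.17450664e-02
  8.92008098e+01 -9.62621559e+01]
0.62 349.87948717948717 229.76923076923077 390
0.67 270.52915451895046 221.22303206997086 686
2
[np.float64(540.5282769167627), np.float64(180.08073210952543)] 19.15182339673829 0.5486325144330696
local -80.86266898425986 -2.088561952461095
[[230, 101, 2, 1, 2], [233, 100, 1, 1, 1], [338, 223, 1, 1, 1], [337, 225, 3, 2, 3], [343, 227, 3, 1, 3], [356, 226, 1, 2, 2], [348, 228, 2, 1, 2], [354, 229, 2, 1, 2], [258, 275, 41, 38, 972]]
```

View pics/s6.png

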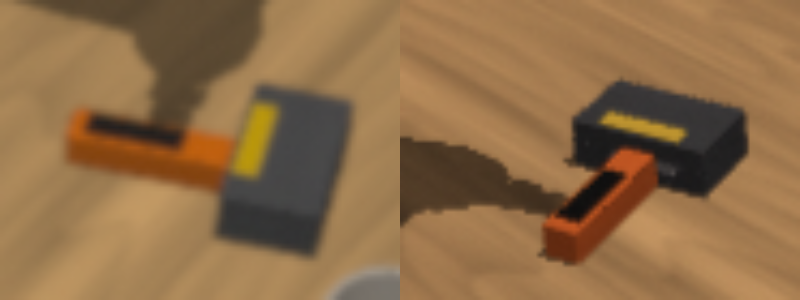

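The scraper is home, straight and released. The handle front meets the guard face in both views. Moving to above the bottle cap and turning -120° so that the last joint has room for the twist.

apply_moves([
  [1, [0.004, -0.053, 0.003], -0.175],
  [1, [0.008, -0.106, 0.003], -0.35],
  [1, [0.012, -0.159, 0.003], -0.525],
  [1, [0.016, -0.212, 0.003], -0.7],
  [1, [0.02, -0.265, 0.003], -0.875],
])

```text
time: 11.1
tool_pos: [575.1, -78.6, 266.6]
tcp_rot: [-179.8, 0.3, 149.5]
ft_force: [0.9, 0.8, 0.4]
finger_gap: 85.3
```

apply_moves([
  [1, [0.003, -0.053, 0], -0.175],
  [1, [0.007, -0.106, 0], -0.35],
  [1, [0.011, -0.163, 0], -0.525],
  [1, [0.011, -0.163, 0], -0.7],
  [1, [0.011, -0.163, 0], -0.875],
])

```text
time: 11.72
tool_pos: [585.0, -242.3, 264.5]
tcp_rot: [-179.7, 0.2, 98.9]
ft_force: [0.3, 0.1, -0.2]
finger_gap: 85.2
```

apply_moves([
  [1, [0, 0, 0], -0.175],
  [1, [0, 0, 0], -0.35],
  [1, [0, 0, 0], -0.35],
])

```text
time: 12.1
tool_pos: [584.2, -241.9, 263.0]
tcp_rot: [-179.5, 0.1, 78.9]
ft_force: [-0.3, -0.2, 0.2]
finger_gap: 85.5
```

Run:
```python
from h import *
s=sense();print(s["tool_pos"],s["tcp_rot"],s["ft_force"],s["joint_pos"].round(1))
p=optics.snapshot("wrist"); o=p["color"].copy()
im=o.astype(int); m=((im[...,2]>90)&(im[...,1]<70)&(im[...,0]<70)).astype(np.uint8)
n,l,st,ce=cv2.connectedComponentsWithStats(m)
for i in range(1,n):
    if st[i,4]>300: print(st[i],ce[i].round(1))
for x in spotter.search_frame(p,"cap"): print(x["p"],c2w(p,x["xyz"]))
cs,_=cv2.findContours((render(p,MOD["cap"],[586,-241,0],0,wproj)>.5).astype(np.uint8),0,1); cv2.drawContours(o,cs,-1,(0,255,0),1)
cv2.imwrite("pics/w7.png",o)
```

```text
[ 584.18598566 -241.93581934  262.95309896] [-1.79527960e+02  1.22595399e-01  7.89338940e+01] [-0.34180966 -0.17229302  0.24526456] [-27.   12.4  77.6  -0.2  90.4 -15.9]
[ 203   46   73   68 3860] [238.9  80.2]
[ 287  196   73   79 4521] [323.1 235.3]
0.94 [ 589.54315715 -236.13658187  171.63906586]
0.86 [ 536.96630127 -106.11278571   47.84772263]
0.72 [ 709.76117431 -261.41208028   33.95236523]
```

View pics/w7.png

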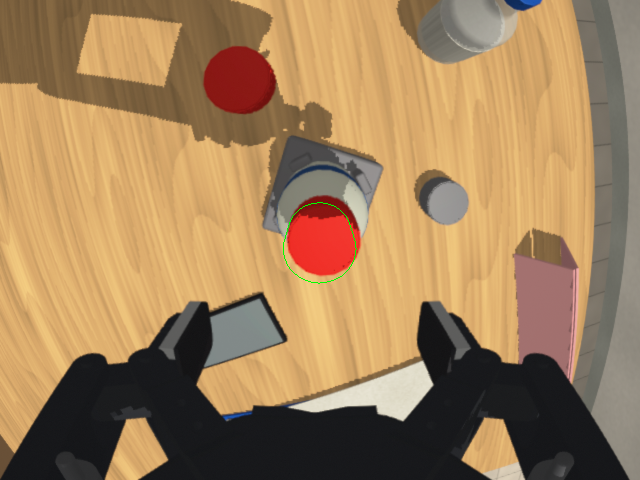

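Run:
```python
from h import *
def comp(p,uv):
    im=p["color"].astype(int); m=((im[...,2]>70)&(im[...,1]<60)&(im[...,0]<60)).astype(np.uint8); n,l,st,ce=cv2.connectedComponentsWithStats(m); return (l==l[uv[1],uv[0]]).astype(float)
w=optics.snapshot("wrist"); b=optics.snapshot("side"); a=optics.snapshot("scene")
mw=comp(w,(323,240)); mb=comp(b,(397,249)); print(mw.sum(),mb.sum())
q,f=fit([(w,mw)],MOD["cap"],[588,-238,0],0,wproj,False); print("wrist",q[:2],f)
q2,f=fit([(b,mb)],MOD["cap"],[588,-238,0],0,proj,False); print("side",q2[:2],f)
for p,n in((a,"s"),(b,"b")):
    o=p["color"].copy()
    for qq,c in((q,(0,255,0)),(q2,(255,255,0))):
        cs,_=cv2.findContours((render(p,MOD["cap"],qq,0,proj)>.5).astype(np.uint8),0,1); cv2.drawContours(o,cs,-1,c,1)
    x0,y0=(230,270) if n=="s" else (360,220)
    cv2.imwrite(f"pics/k{n}.png",cv2.resize(o[y0:y0+60,x0:x0+80],(640,480),interpolation=cv2.INTER_NEAREST))
```

```text
4450.0 526.0
wrist [np.float64(589.565831274791), np.float64(-235.92083181394486)] 0.04438136949380933
side [np.float64(587.2898093815395), np.float64(-239.61656647313004)] 0.04255319148936165
```

View pics/ks.png

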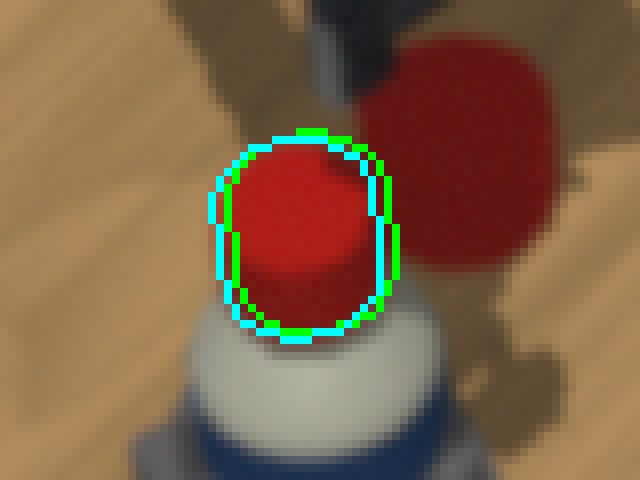

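View pics/kb.png

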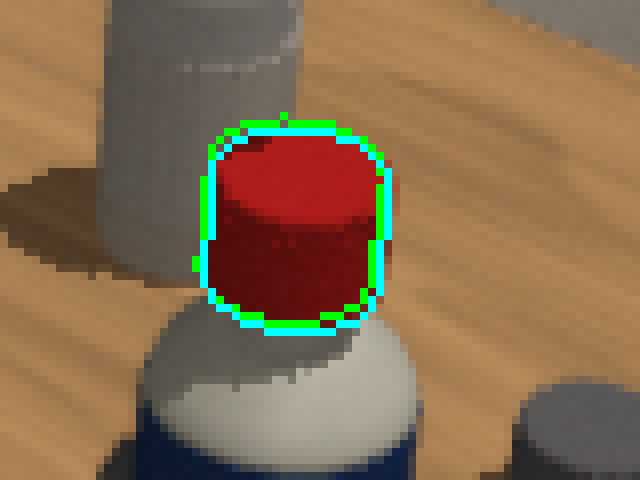

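Wrist gives (589.6,-235.9), side gives (587.3,-239.6). I'll use (588.5,-238), well within the jaw clearance. Descending around the cap.

apply_moves([
  [1, [0.004, 0.004, -0.03], 0],
  [1, [0.004, 0.004, -0.06], 0],
  [1, [0.004, 0.004, -0.085], 0],
  [1, [0.004, 0.004, -0.101], 0],
  [1, [0.004, 0.004, -0.101], 0],
])

```text
time: 12.98
tool_pos: [588.1, -237.8, 161.8]
tcp_rot: [-179.5, 0.1, 79.0]
ft_force: [-0.0, 0.3, 0.4]
finger_gap: 85.2
```

Run:
```python
from h import *
s=sense();print(s["tool_pos"],s["tcp_rot"],s["ft_force"],s["joint_pos"].round(1))
w=optics.snapshot("wrist"); cv2.imwrite("pics/w8.png",w["color"])
im=w["color"].astype(int); m=((im[...,2]>70)&(im[...,1]<60)&(im[...,0]<60)).astype(np.uint8); n,l,st,ce=cv2.connectedComponentsWithStats(m)
i=1+np.argmax(st[1:,4]); print(st[i],ce[i]); mw=(l==i).astype(float)
q,f=fit([(w,mw)],MOD["cap"],[588,-238,0],0,wproj,False); print("wrist",q[:2],f)
b=optics.snapshot("side"); cv2.imwrite("pics/b8.png",cv2.resize(b["color"][190:310,320:480],(800,600),interpolation=cv2.INTER_CUBIC))
```

```text
[ 588.06260395 -237.7688383   161.83648972] [-1.79512528e+02  1.18333732e-01  7.90479982e+01] [-0.02687321  0.26371065  0.36154455] [-26.5  15.9  84.2  -0.2  80.4 -15.5]
[  260   250   120   132 12405] [319.50600564 317.56872229]
wrist [np.float64(589.8388762011448), np.float64(-236.03259061841567)] 0.03769266040800057
```

View pics/w8.png

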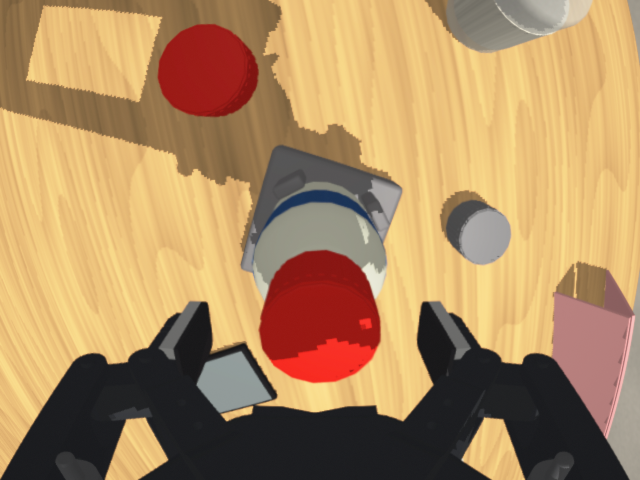

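View pics/b8.png

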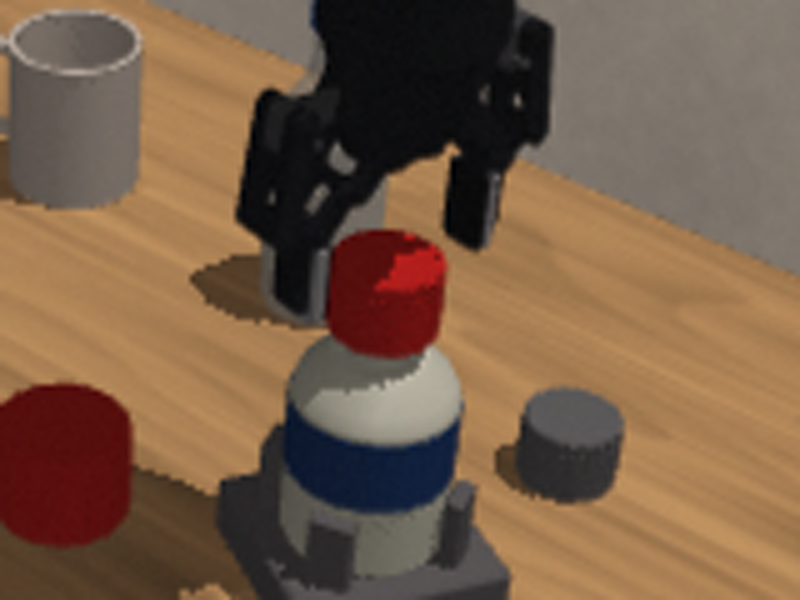

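The cap stands between the open pads (wrist (320,317)). I'll nudge 1.5 mm and close.

apply_moves([
  [1, [0.0015, 0.0015, 0], 0],
  [0, [0.0015, 0.0015, 0], 0],
  [0, [0.0015, 0.0015, 0], 0],
  [0, [0.0015, 0.0015, 0], 0],
  [0, [0.0015, 0.0015, 0], 0],
], grip_force=60)

```text
time: 13.7
tool_pos: [591.0, -237.0, 164.9]
tcp_rot: [-179.8, 0.2, 79.0]
ft_force: [0.2, 1.6, 4.3]
finger_gap: 44.3
```

apply_moves([
  [0, [0, 0, 0], 0],
  [0, [0, 0, 0], 0],
])

```text
time: 13.95
tool_pos: [591.0, -237.0, 165.0]
tcp_rot: [-179.8, 0.2, 79.0]
ft_force: [-2.1, -0.5, 3.2]
finger_gap: 44.3
```

Run:
```python
from h import *
s=sense();print(s["tool_pos"],s["tcp_rot"],s["ft_force"],s["wrist_torque"])
w=optics.snapshot("wrist"); b=optics.snapshot("side"); cv2.imwrite("pics/b9.png",np.hstack([cv2.resize(b["color"][190:310,320:440],(400,400),interpolation=cv2.INTER_CUBIC),cv2.resize(w["color"][120:440,160:480],(400,400))]))
```

```text
[ 590.9793123  -237.00743456  165.03834425] [-179.7624964     0.18896523   79.03353718] [-2.1025789  -0.54378332  3.15574933] [ 0.17646275  0.26135648 -0.00511336]
```

View pics/b9.png

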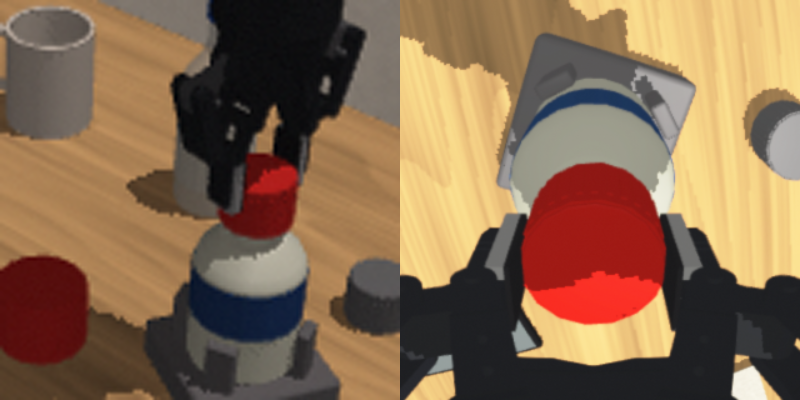

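The cap is gripped (gap 44.3 mm) with the pads below its top. Pushing down.

apply_moves([
  [0, [0, 0, -0.003], 0],
  [0, [0, 0, -0.006], 0],
  [0, [0, 0, -0.008], 0],
  [0, [0, 0, -0.008], 0],
])

```text
time: 14.55
tool_pos: [591.1, -237.1, 157.5]
tcp_rot: [-179.8, 0.2, 79.0]
ft_force: [-3.1, 1.7, 8.2]
finger_gap: 44.1
```

Run:
```python
from h import *
s=sense();print(s["tool_pos"],s["tcp_rot"],s["ft_force"],s["wrist_torque"],s["finger_gap"])
w=optics.snapshot("wrist"); b=optics.snapshot("side"); cv2.imwrite("pics/b10.png",np.hstack([cv2.resize(b["color"][190:310,320:440],(400,400),interpolation=cv2.INTER_CUBIC),cv2.resize(w["color"][120:440,160:480],(400,400))]))
```

```text
[ 591.10018679 -237.07102711  157.48530062] [-179.78662534    0.19982853   79.0329837 ] [-3.12644578  1.68269175  8.235124  ] [0.27799555 0.58289912 0.02188498] 44.09674857667296
```

View pics/b10.png

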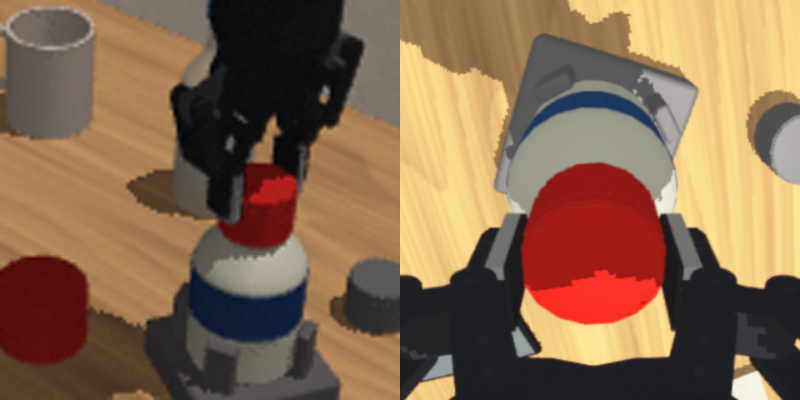

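The cap moved down 7.5 mm with the gripper at 8 N, near the spring's stop. Twisting counterclockwise while keeping it pushed.

apply_moves([
  [0, [0, 0, -0.001], 0.1],
  [0, [0, 0, -0.001], 0.23],
  [0, [0, 0, -0.001], 0.36],
  [0, [0, 0, -0.001], 0.49],
  [0, [0, 0, -0.001], 0.62],
])

```text
time: 15.28
tool_pos: [590.9, -236.6, 157.3]
tcp_rot: [-179.8, 0.2, 114.8]
ft_force: [-5.8, 4.6, 11.9]
finger_gap: 44.4
```

apply_moves([
  [0, [0, 0, -0.0005], 0.13],
  [0, [0, 0, -0.0005], 0.26],
  [0, [0, 0, -0.0005], 0.39],
  [0, [0, 0, -0.0005], 0.52],
  [0, [0, 0, -0.0005], 0.65],
])

```text
time: 15.9
tool_pos: [590.3, -237.1, 157.3]
tcp_rot: [-179.7, 0.1, 152.3]
ft_force: [-7.6, 0.8, 10.5]
finger_gap: 44.1
```

Run:
```python
from h import *
s=sense();print(s["tool_pos"],s["tcp_rot"],s["ft_force"],s["wrist_torque"],s["finger_gap"])
w=optics.snapshot("wrist"); b=optics.snapshot("side"); cv2.imwrite("pics/b11.png",np.hstack([cv2.resize(b["color"][190:310,320:440],(400,400),interpolation=cv2.INTER_CUBIC),cv2.resize(w["color"][120:440,160:480],(400,400))]))
```

```text
[ 590.34490456 -237.05139168  157.34639827] [-1.79718539e+02  1.25581372e-01  1.52274617e+02] [-7.62348647  0.83457404 10.48971159] [ 0.08513176  1.22128827 -0.12294057] 44.05553345555754
```

View pics/b11.png

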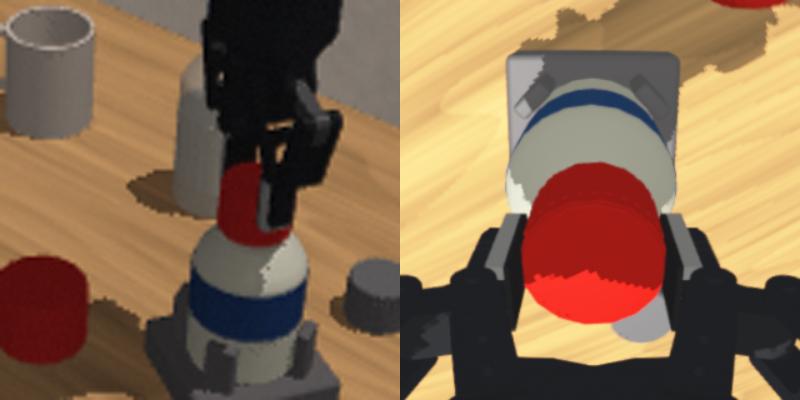

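Turned 73° with little resisting torque (about 0.1 N m), so the cap turned with the gripper. A few more degrees for margin, then a gentle lift.

apply_moves([
  [0, [0, 0, 0], 0.1],
  [0, [0, 0, 0.002], 0.1],
  [0, [0, 0, 0.005], 0.1],
  [0, [0, 0, 0.009], 0.1],
  [0, [0, 0, 0.013], 0.1],
])

```text
time: 16.62
tool_pos: [590.0, -237.0, 169.8]
tcp_rot: [-179.7, 0.1, 158.0]
ft_force: [-1.5, -0.3, -1.3]
finger_gap: 44.1
```

apply_moves([
  [0, [-0.001, 0, 0.012], 0],
  [0, [-0.001, 0, 0.027], 0],
  [0, [-0.001, 0, 0.045], 0],
  [0, [-0.001, 0, 0.06], 0],
  [0, [-0.001, 0, 0.067], 0],
])

```text
time: 17.25
tool_pos: [589.7, -237.3, 238.9]
tcp_rot: [-179.7, 0.2, 158.0]
ft_force: [-0.5, 1.0, -0.7]
finger_gap: 44.2
```

apply_moves([
  [0, [0, 0, 0], 0],
  [0, [0, 0, 0], 0],
  [0, [0, 0, 0], 0],
])

```text
time: 17.62
tool_pos: [589.3, -237.1, 238.0]
tcp_rot: [-179.7, 0.1, 158.0]
ft_force: [-0.4, -0.8, -1.5]
finger_gap: 44.0
```

Run:
```python
from h import *
s=sense();print(s["tool_pos"],s["tcp_rot"],s["ft_force"],s["qd"].round(2),s["finger_gap"])
w=optics.snapshot("wrist"); b=optics.snapshot("side"); a=optics.snapshot("scene")
cv2.imwrite("pics/e1.png",np.hstack([cv2.resize(b["color"][170:310,320:460],(400,400),interpolation=cv2.INTER_CUBIC),cv2.resize(a["color"][200:340,240:380],(400,400),interpolation=cv2.INTER_CUBIC)]))
q=[589.5,-237,0]
o=b["color"].copy()
cs,_=cv2.findContours((render(b,MOD["cap"],q,72)>.5).astype(np.uint8),0,1); cv2.drawContours(o,cs,-1,(0,255,0),1)
cv2.imwrite("pics/e2.png",np.hstack([cv2.resize(o[190:290,340:440],(400,400),interpolation=cv2.INTER_NEAREST),cv2.resize(b["color"][180:280,210:310],(400,400))]))
```

```text
[ 589.30929951 -237.12574964  238.01327274] [-1.79713645e+02  1.32249779e-01  1.57969297e+02] [-0.37586849 -0.79822096 -1.51845931] [ 0.01 -0.09 -0.06  0.01  0.09 -0.05] 44.03675511901884
```

View pics/e1.png

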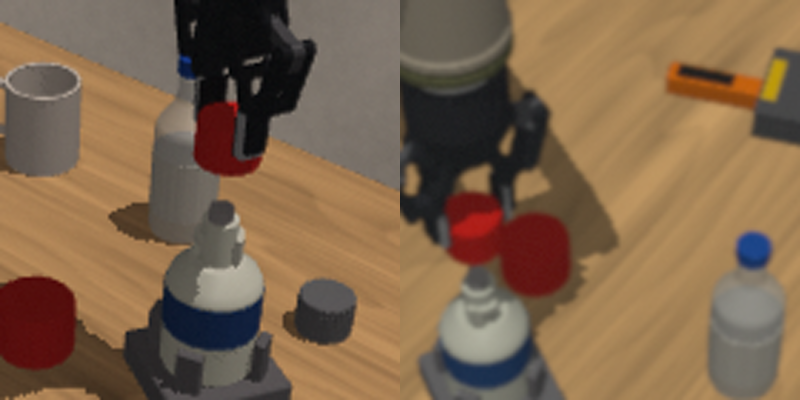

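View pics/e2.png

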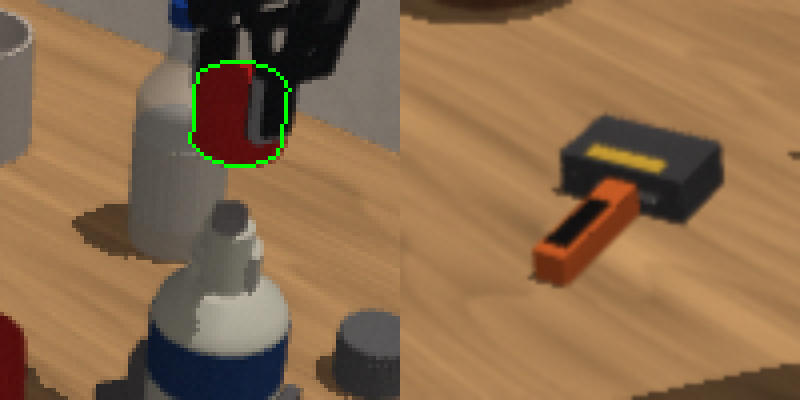

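The cap hangs upright about 5 cm over the bare neck. One last numeric check of the scraper by colour before I hand in.

Run:
```python
from h import *
vs=[]
for n,(x0,x1,y0,y1) in (("scene",(325,372,215,245)),("side",(235,275,215,260))):
    p=optics.snapshot(n); h=cv2.cvtColor(p["color"],cv2.COLOR_BGR2HSV).astype(int); im=p["color"].astype(int)
    m=((h[...,0]<14)&(h[...,1]>195)&(h[...,2]>60)).astype(np.uint8); k=np.zeros_like(m); k[y0:y1,x0:x1]=1; m=cv2.morphologyEx(m*k,cv2.MORPH_OPEN,np.ones((2,2)))
    hull=cv2.convexHull(cv2.findNonZero(m)); mm=np.zeros_like(m); cv2.fillConvexPoly(mm,hull,1); print(n,m.sum(),mm.sum()); vs.append((p,mm.astype(float)))
for V in (vs,vs[:1],vs[1:]):
    q,f=fit(V,MOD["scraper"][:1],[540,182,.35]); d=np.array(q[:2])-[615.8,209.7]; c,s=np.cos(np.radians(20)),np.sin(np.radians(20))
    print(np.round(q[:2],1),np.degrees(q[2]).round(1),round(f,3),"edge in slot x,y",round(d@[c,s]+92+30,1),round(d@[-s,c]+92*np.sin(q[2]-np.radians(20)),1))
```

```text
scene 123 226
side 261 352
[541.3 178.1] 22.1 0.317 edge in slot x,y 41.2 -0.9
[543. 177.] 30.2 0.472 edge in slot x,y 42.5 10.5
[541.4 177.9] 21.8 0.15 edge in slot x,y 41.2 -1.5
```

```bash
python3 -c "
from bench import sense,hand_in
s=sense(); print(s['time'],s['tool_pos'],s['finger_gap'],s['ft_force']); print(hand_in())"
```

```text
17.875 [ 589.56525257 -237.25405879  238.63856682] 44.207425972079704 [ 0.8092183  -0.3173129  -0.27181821]
the job is handed in; nothing more can be done
None
```

The scraper is blade-first in the guard and released, and the smaller red cap is off the bottle and held about 5 cm above its mouth. I handed in at 17.9 s of the 64 s allowed; no verdict was reported.

**Scraper:** I slid it in until it met about 5 N of resistance with the handle against the guard face, then let go. The side camera fit puts the blade edge about 41 mm inside the slot, within 1.5 mm of its middle and about 2° from straight. The scene camera fit at that check disagreed (10.5 mm off centre, 10° off). I discounted it because its colour mask was poor. Both camera pictures show the handle against the face and straight.

**Cap:** I pushed it down 7.5 mm at 8 N, twisted it 79° counterclockwise by gripper angle and lifted it without resistance. It is uniformly red, so I could not see its own rotation in the pictures. At the end it was upright and still, gripped at a 44 mm gap, with its underside about 50 mm above the mouth.

**Other checks:**
- **Scene cap mask:** early on it picked the larger look-alike cap, so I located the real one from the side and wrist cameras, which differed by about 4 mm.
- **Bystanders:** I did not go near any of them. The water bottle and mug look unmoved in the last pictures, but I did not re-measure any of them, and the phone and banana were outside the views I looked at.

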